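Lay out the warming plate for egg cleaning

TASK

Lay out the warming plate for egg cleaning with the pieces from the steel tray: the square four-well dish goes over the middle of the round glass window, square to the plate, the large round dish directly to its left, the small round dish directly to its right and the medium bottle upright directly behind it, each about 25 mm clear of it edge to edge. Lay the pipettor in front of the four-well dish, centred on it, crosswise (parallel to the row of dishes), also about 25 mm clear. Left, right, front and behind are along the plate's sides as seen from the robot; keep dishes and bottle upright and leave the tip box and timer where they are.

Things in the scene. Friction and masses are not known exactly. Their poses are not given: they have to be found in the camera images.
- warming_plate: Fixed low warming plate, 240 mm front to back (x) by 340 mm wide (y), white sides, flat pale grey metal top 28 mm above its origin (centre of underside). A round grey-blue glass window, 92 mm across with a dark rim, lies flush in the middle of the top. x points to the back (away from the robot), y left, z up; black display on the front. On the left or right of the bench, turned up to 0.2 rad.
- tray: Shallow stainless tray, fixed, 360 mm (its x) by 400 mm (its y), floor 3 mm above the bench, rim 15 mm above the bench. All loose things start in it. Origin: centre of the underside; x points away from the robot, y left.
- four_well_dish: Loose. Square clear plastic culture dish with four round wells in a two by two pattern, 66 x 66 mm, 15 mm high, about 35 g. Origin: centre of the underside; x and y along its sides, z up. The only square flat piece with wells.
- large_dish: Loose. Large round lidded petri dish, 60 mm across, 15 mm high, clear plastic, about 30 g. Origin: centre of the underside, z up.
- small_dish: Loose. Small round lidded petri dish, 40 mm across, 12 mm high, clear plastic, about 15 g. Origin: centre of the underside, z up.
- medium_bottle: Loose. Small upright glass bottle with paper label and white cap, body 40 mm across, 70 mm high, about 80 g. Origin: centre of the underside, z up. Its straight body reaches to at least 30 mm above its underside.
- pipettor: Loose. Pen-shaped hand pipettor lying flat: white handle 95 mm long, 14 mm wide, 12 mm high, with grey grip, thin nose and tip towards its +x and a plunger towards -x, 147 mm over all, about 30 g. Origin: on the underside at the middle of the handle, which is where to grip it; x along its length, z up.
- tip_box: Loose. Bystander, to be left alone: box of pipette tips, 52 x 68 mm, 47 mm high, grey base and hazy lid. Origin: centre of the underside.
- timer: Loose. Bystander, to be left alone: flat white bench timer with a display and three keys, 62 x 62 mm, 18 mm high. Origin: centre of the underside.
Things that resemble listed ones, but are neither listed nor needed, are in the scene too. Leave any pink or purple look-alike of the large_dish alone.

How it is judged:
At the end, for the whole second after the job is handed in: All five flat, still and released on the plate. Four-well dish within 12 mm of the window's centre and 0.17 rad of square. Dishes and bottle: gap 10 to 42 mm, within 18 mm of the middle lines. Pipettor's middle 45 to 100 mm in front of the window's centre, 25 mm sideways, 0.2 rad (x of four_well_dish in the frame of warming_plate between -0.012 and 0.012 m and y of four_well_dish in the frame of warming_plate between -0.012 and 0.012 m and (angle between the x axis of four_well_dish and the x axis of warming_plate, either way round below 0.17 rad or angle between the x axis of four_well_dish and the y axis of warming_plate, either way round below 0.17 rad) and horizontal distance between large_dish and four_well_dish between 0.073 and 0.105 m and y of large_dish in the frame of warming_plate above 0.04 m and x of large_dish in the frame of warming_plate between -0.018 and 0.018 m and horizontal distance between small_dish and four_well_dish between 0.063 and 0.095 m and y of small_dish in the frame of warming_plate below -0.04 m and x of small_dish in the frame of warming_plate between -0.018 and 0.018 m and horizontal distance between medium_bottle and four_well_dish between 0.063 and 0.095 m and x of medium_bottle in the frame of warming_plate above 0.04 m and y of medium_bottle in the frame of warming_plate between -0.018 and 0.018 m and x of pipettor in the frame of warming_plate between -0.1 and -0.045 m and y of pipettor in the frame of warming_plate between -0.025 and 0.025 m and angle between the x axis of pipettor and the y axis of warming_plate, either way round below 0.2 rad and z of four_well_dish in the frame of warming_plate between 0.024 and 0.032 m and angle between each of four_well_dish, large_dish, small_dish, medium_bottle, pipettor's own z axis and vertical below 0.12 rad and linear speed of each of four_well_dish, large_dish, small_dish, medium_bottle, pipettor below 0.02 m/s and z of large_dish in the frame of warming_plate between 0.024 and 0.032 m and z of small_dish in the frame of warming_plate between 0.024 and 0.032 m and z of medium_bottle in the frame of warming_plate between 0.024 and 0.032 m and z of pipettor in the frame of warming_plate between 0.024 and 0.032 m); the robot touches nothing.
It fails at once if the tip box is moved more than 25 mm (distance of tip_box from where it was at the start of the episode above 0.025 m).
It fails at once if the timer is moved more than 25 mm (distance of timer from where it was at the start of the episode above 0.025 m).
It fails at once if a dish or the bottle is tipped beyond 40 degrees (angle between any of four_well_dish, large_dish, small_dish, medium_bottle's own z axis and vertical above 0.7 rad).
It also fails if it takes over 138 s, if anything falls off the work surface, if the arm or the gripper's body presses on something with over 40 N, if the wrist force passes 120 N, or if a joint passes its speed limit or range.

ROBOT

A 7-joint arm with a two-finger parallel gripper is mounted at the origin on the work surface. World frame = base frame: x ahead of the robot, y to its left, z up, the work surface at z = 0. Lengths are in m, angles in rad, forces in N, time in s.
With the tool pointing down it reaches from about 0.4 to 0.85 m from the base axis. Payload 6.9 kg.
Tool frame: the origin (TCP) lies midway between the tips of the shut fingers; the grasp point (between the pads) lies bot.grasp_offset behind it (bot.grasp_offset is the distance from the TCP to the grasp point, in m); z points along the fingers, y is the line along which they close (so a half turn about z gives the same grasp; the last joint's range is limited). The gripper opens to 85 mm and grips with 20 to 120 N. Pads are 22 mm wide; open, the fingers measure 114 mm over their backs; the gripper's body (76 mm by 85 mm) begins 54 mm behind the grasp point. The pads swing forward as they close: fully open they stand 13 mm farther back than shut.
Start: joints at [-1.163, 0.507, -0.238, 1.5, 0.126, 1.149, -0.155], TCP at [0.186, 0.597, 0.193] pointing down, gripper open.
Joint ranges: [-3.08, 3.08], [-0.24, 2.05], [-1.43, 1.35], [0, 2.5], [-1.52, 4.66], [0.17, 1.96], [-2.89, 2.89]. Speed limits (rad/s): [2.39, 2.39, 3.14, 3.14, 3.14, 3.14, 3.14].

INTERFACE

Orientations are given as a unit quaternion [x, y, z, w].
In Python, from cell import bot, cams gives the robot as it stands.
- The arm moves only by the tool jog_arm, never from a script. Its argument "steps" is a list of rows, each an object with "linear": the shift along the tool's x, y, z in mm, a list of three; "turn": the turn about the tool's z in rad; "hand": the opening in per cent of the stroke, from 0 (shut) to 100 (fully open). In form: [{"linear": [tx, ty, tz], "turn": turn, "hand": hand}, ...]. A call has 1 to 5 rows; each row shifts and turns the commanded pose from where the row before left it, along the tool's axes as they then stand; what a row does not reach is not made up. A row lasts 1/10 s, in which the tool goes at most 50 mm and 8.59 degrees, less where a joint would pass 70% of its speed; a pose out of reach is approached as far as the arm can. A call is refused whole if a number of a shift passes 50 or a number of a turn 0.15, either way. A call with a gripper value outside its range is refused whole. The fingers move at their own pace and stop on an object; "force" is the grip in N (left out, the last holds). Time passes only in rows, so rows that do not move let the fingers close. It gives the time, the measured TCP pose, the force, the opening and the grip force at its end, in the units of the state.
- bot.observe(): the state, without advancing time (a new reading comes with each control period).
- cams.snapshot(name): name is "side" or "top"; returns (picture, depth): 480x640x3 uint8, red, green, blue; 480x640 float32, m along the optical axis (not along the pixel's ray), 0 where there is no reading.
- cams.camera_params(name): a dict with "vfov" (degrees; the focal length in pixels is half the picture's height over the tangent of half this angle, whatever the lens; pixels are square), "cx", "cy" (the principal point, pixels), "R" (3x3) and "t" (3): a world point X has camera coordinates R X + t. Camera axes: x right, y down, z forward; pixel columns grow to the right and rows downward; lengths in m; the calibration is good to about 2 mm. A picture is of the moment at which its call begins. camera_params takes no time and is no camera call.
- bot.job_done(): hands the job in; it is judged then, once.
Trained networks look in the newest picture that a camera, given by its name, has taken for a name from the list of things; names that differ only in an ending like _2 or _b are one class to them, and where a whole thing is asked for, a point or a joint stands for the part that bears it (a point fixed in the world has none). Each returns a list of dicts, best first, with "p" (0 to 1); they miss things now and then, are a little off and sometimes report something else, mostly with a low value. They report only what shows in the picture. A call takes as long as a camera call. They do not tell look-alikes from the thing itself.
- cams.silhouettes(camera, target): "pixels" (480x640 bool, what is visible of it).
- cams.pinpoint(camera, target): "position" ([x, y, z] in m, in world coordinates, good to about 4 mm: a listed point, or the origin of a listed thing).
The state is a dict: "time": time; "joint_positions": joint angles; "qd": joint speeds; "joint_torque": joint torques, N m; "tool_pos": TCP position; "tool_rot": TCP orientation; "contact_force": force on the tool from outside, world axes, zero at the start; "wrist_torque": the same for the moment, N m; "width": finger opening in m; "grip_force": force on a finger pad.
Only numpy, scipy, OpenCV 4.12 (cv2) and the standard library are available. Lean on these libraries where they do the work, as an engineer would, in place of code of your own. Each camera call takes 0.05 s, during which the arm holds its last target. There are 200 camera calls.

## Working session

There is one attempt and no reset: what is moved stays moved. The work goes in short steps, Python scripts to look and compute and a tool call to move; the robot and the scene stay as the last step left them, time stands still between calls to the robot, and variables do not carry over. Pictures are saved under pics/ and viewed, at most 14 in all, crops included, and the job is handed in when it is done.

Besides the shell and the picture viewer there is one more tool, called after "Call:" as name([rows], argument=value, ...), one row to a line, values as JSON. jog_arm: Moves the arm, as the interface text tells. Its arguments: {"type":"object","properties":{"steps":{"type":"array"},"force":{"type":"number"}},"required":["steps"]}

```bash
ls; mkdir -p pics; python3 - <<'E'
from cell import bot,cams
import cv2,numpy as np
s=bot.observe();print(s['time'],s['tool_pos'],s['tool_rot'],s['width'],bot.grasp_offset)
for c in ['top','side']:
    im,d=cams.snapshot(c);cv2.imwrite(f'pics/{c}0.png',im[:,:,::-1]);np.save(f'pics/{c}d0.npy',d)
    for n in ['warming_plate','tray','four_well_dish','large_dish','small_dish','medium_bottle','pipettor','tip_box','timer']:
        r=cams.pinpoint(c,n);print(c,n,[(round(q['p'],2),np.round(q['position'],3).tolist()) for q in r[:4]])
E
```

```text
pics
0.0 [0.18568531 0.59618351 0.19194221] [ 1.50346988e-01  9.88632895e-01 -8.77220043e-04 -1.16583469e-04] 0.08547096187174046 0.0187
top warming_plate [(0.9, [0.533, 0.237, 0.0])]
top tray [(0.86, [0.53, -0.239, 0.002])]
top four_well_dish [(0.75, [0.535, -0.361, 0.003])]
top large_dish [(0.97, [0.416, -0.523, 0.002]), (0.92, [0.258, -0.387, 0.001]), (0.89, [0.264, -0.266, 0.001]), (0.81, [0.431, -0.367, 0.002])]
top small_dish [(0.67, [0.547, -0.235, 0.004])]
top medium_bottle [(0.58, [0.556, -0.114, 0.003])]
top pipettor [(0.56, [0.643, -0.238, 0.004])]
top tip_box [(0.78, [0.426, -0.23, 0.008])]
top timer [(0.69, [0.438, -0.109, 0.002])]
side warming_plate [(0.74, [0.529, 0.237, 0.003])]
side tray []
side four_well_dish [(0.71, [0.536, -0.363, 0.005])]
side large_dish [(0.88, [0.431, -0.359, 0.004]), (0.8, [0.263, -0.387, -0.003]), (0.69, [0.268, -0.267, 0.004]), (0.59, [0.417, -0.523, -0.002])]
side small_dish [(0.66, [0.548, -0.233, 0.003]), (0.28, [0.532, -0.238, 0.002])]
side medium_bottle [(0.76, [0.561, -0.114, 0.004])]
side pipettor [(0.58, [0.649, -0.236, 0.004]), (0.21, [0.531, 0.235, 0.002])]
side tip_box [(0.61, [0.428, -0.226, 0.002])]
side timer [(0.85, [0.44, -0.112, 0.003])]
```

View pics/top0.png

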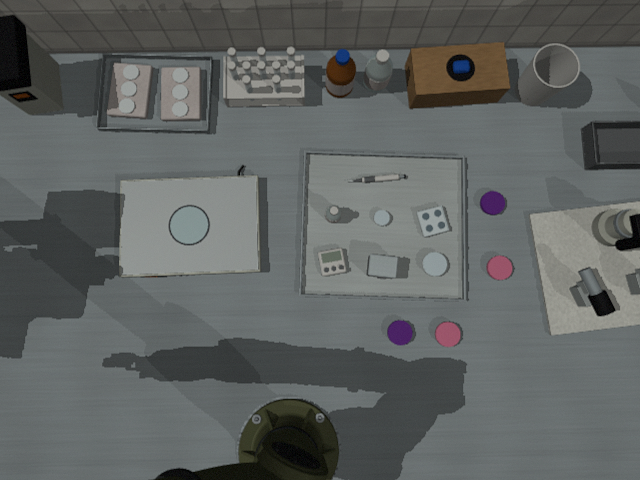

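View pics/side0.png

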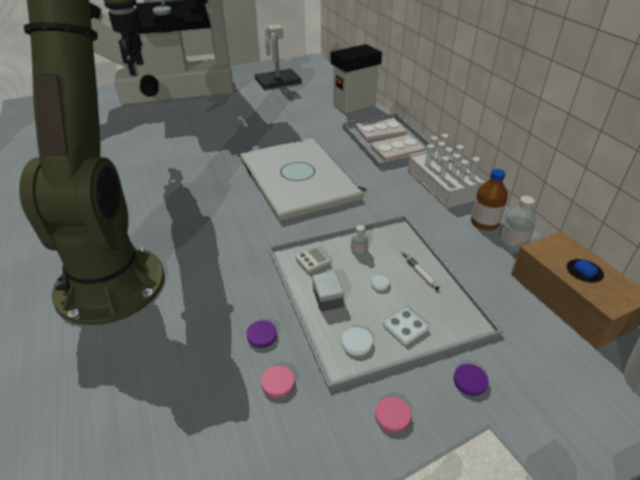

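The top picture shows the plate with its window at px (189,225). The clear large dish is at (435,264), the four-well dish at (432,221), the small dish at (382,217), the bottle at (335,213) and the pipettor at (378,179). The pink and purple look-alikes are outside the tray. The side picture agrees. Next I need yaws and finer centres.

```bash
cat > h.py <<'E'
from cell import bot,cams
import cv2,numpy as np
def px2w(c,uv,z):
    p=cams.camera_params(c);f=240/np.tan(np.radians(p['vfov'])/2)
    uv=np.atleast_2d(uv).astype(float);R=np.array(p['R']);t=np.array(p['t'])
    d=np.c_[(uv[:,0]-p['cx'])/f,(uv[:,1]-p['cy'])/f,np.ones(len(uv))]@R
    o=-R.T@t
    return o+d*((z-o[2])/d[:,2])[:,None]
def rect(c,n,z):
    out=[]
    for r in cams.silhouettes(c,n)[:4]:
        m=r['pixels'].astype(np.uint8)
        ks=max(cv2.findContours(m,cv2.RETR_EXTERNAL,cv2.CHAIN_APPROX_NONE)[0],key=cv2.contourArea)[:,0]
        w=px2w(c,ks,z)[:,:2]
        (cx,cy),(a,b),g=cv2.minAreaRect((w*1000).astype(np.float32))
        mm=w.mean(0); ang=np.degrees(np.arctan2(*np.linalg.svd(w-mm,full_matrices=False)[2][0][::-1]))
        out.append((round(r['p'],2),np.round([cx,cy,a,b,g]).tolist(),'pca',round(ang,1)))
    return out
E
python3 - <<'E'
from h import *
for c in ['top','side']:
    cams.snapshot(c)
    for n,z in [('warming_plate',.028),('four_well_dish',.018),('large_dish',.018),('small_dish',.015),('medium_bottle',.04),('pipettor',.012)]:
        print(c,n,rect(c,n,z))
im,_=cams.snapshot('top')
cv2.imwrite('pics/z.png',np.hstack([cv2.resize(im[160:290,110:270],None,fx=2.5,fy=2.5),cv2.resize(im[165:295,320:480],None,fx=2.5,fy=2.5)])[:,:,::-1])
# window: bluish pixels inside the plate
roi=im[195:255,155:225].astype(int);m=((roi[:,:,2]-roi[:,:,0])>12).astype(np.uint8)
k=max(cv2.findContours(m,cv2.RETR_EXTERNAL,cv2.CHAIN_APPROX_NONE)[0],key=cv2.contourArea)[:,0]+[155,195]
e=cv2.fitEllipse(k);print(e,px2w('top',[e[0]],.028))
E
```

```text
top warming_plate [(0.88, [538.0, 236.0, 260.0, 341.0, 2.0], 'pca', np.float64(94.5))]
top four_well_dish [(0.72, [534.0, -359.0, 68.0, 68.0, 13.0], 'pca', np.float64(60.2))]
top large_dish [(0.92, [426.0, -358.0, 59.0, 56.0, 89.0], 'pca', np.float64(-60.1)), (0.81, [416.0, -515.0, 61.0, 57.0, 86.0], 'pca', np.float64(-97.9)), (0.69, [264.0, -266.0, 53.0, 57.0, 88.0], 'pca', np.float64(140.5)), (0.59, [260.0, -379.0, 60.0, 59.0, 89.0], 'pca', np.float64(-72.4))]
top small_dish [(0.48, [544.0, -233.0, 35.0, 35.0, 88.0], 'pca', np.float64(134.7))]
top medium_bottle [(0.68, [551.0, -113.0, 39.0, 44.0, 89.0], 'pca', np.float64(156.8))]
top pipettor []
side warming_plate [(0.62, [533.0, 221.0, 258.0, 373.0, 2.0], 'pca', np.float64(-89.6))]
side four_well_dish [(0.94, [533.0, -366.0, 72.0, 72.0, 14.0], 'pca', np.float64(-126.3))]
side large_dish [(0.98, [415.0, -526.0, 62.0, 59.0, 67.0], 'pca', np.float64(-134.3)), (0.9, [575.0, -519.0, 64.0, 63.0, 67.0], 'pca', np.float64(-141.1)), (0.89, [264.0, -275.0, 70.0, 59.0, 71.0], 'pca', np.float64(-103.7)), (0.81, [428.0, -365.0, 67.0, 58.0, 67.0], 'pca', np.float64(-120.8))]
side small_dish [(0.82, [544.0, -240.0, 47.0, 37.0, 63.0], 'pca', np.float64(-120.4))]
side medium_bottle [(0.88, [554.0, -117.0, 106.0, 41.0, 63.0], 'pca', np.float64(-117.6))]
side pipettor [(0.62, [646.0, -236.0, 18.0, 134.0, 5.0], 'pca', np.float64(-86.2))]
((188.66543579101562, 224.7456512451172), (35.5113639831543, 36.77931594848633), 58.87424850463867) [[0.53250884 0.23753095 0.028     ]]
```

View pics/z.png

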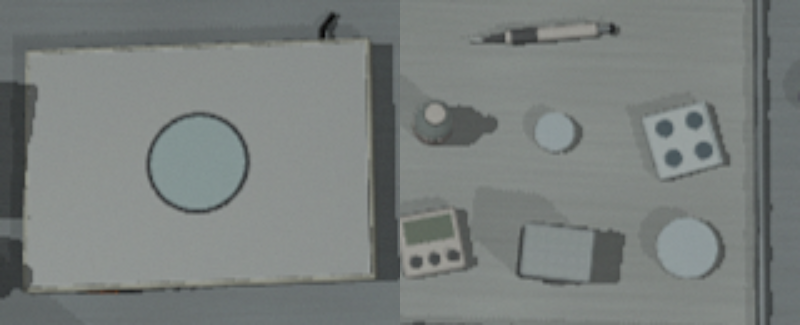

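Call:
jog_arm([
  {"linear":[0,0,0],"turn":-0.15,"hand":100},
  {"linear":[0,0,0],"turn":-0.15,"hand":100},
], force=30)

```text
time: 1.95
tool_pos: [0.1857, 0.5968, 0.1928]
tool_rot: [-0.002, 1.0, 0.0, 0.0]
contact_force: [0.3, 0.2, 0.6]
width: 0.0855
grip_force: 0.0
```

The plate's yaw is about +0.035 rad and the window centre is (0.5325, 0.2375). The four-well dish's yaw is about +0.233 and the pipettor's about +0.075. I'll place the pipettor first.

Call:
jog_arm([
  {"linear":[-23,-42,4],"turn":0,"hand":100},
  {"linear":[-23,-42,4],"turn":0,"hand":100},
  {"linear":[-23,-42,4],"turn":0,"hand":100},
  {"linear":[-23,-42,4],"turn":0,"hand":100},
  {"linear":[-23,-42,4],"turn":0,"hand":100},
])

```text
time: 2.45
tool_pos: [0.3011, 0.3848, 0.1728]
tool_rot: [0.001, 1.0, 0.0, 0.0]
contact_force: [0.7, 0.1, -1.1]
width: 0.0853
grip_force: 0.0
```

Call:
jog_arm([
  {"linear":[-23,-42,4],"turn":0,"hand":100},
  {"linear":[-23,-42,4],"turn":0,"hand":100},
  {"linear":[-23,-42,4],"turn":0,"hand":100},
  {"linear":[-23,-42,4],"turn":0,"hand":100},
  {"linear":[-23,-42,4],"turn":0,"hand":100},
])

```text
time: 2.95
tool_pos: [0.4159, 0.1746, 0.153]
tool_rot: [0.001, 1.0, 0.0, 0.0]
contact_force: [1.2, 0.5, 0.6]
width: 0.0859
grip_force: 0.0
```

```bash
python3 -c "
from cell import bot
s=bot.observe();print(s['joint_positions'],s['tool_pos'])"
```

```text
[-0.28867801  0.28395705 -0.21143667  1.99707774  0.07735855  0.8669804
  1.02722395] [0.41586045 0.17463337 0.15301434]
```

Call:
jog_arm([
  {"linear":[-23,-41,4],"turn":0,"hand":100},
  {"linear":[-23,-41,4],"turn":0,"hand":100},
  {"linear":[-23,-41,4],"turn":0,"hand":100},
  {"linear":[-23,-41,4],"turn":0,"hand":100},
  {"linear":[-23,-41,4],"turn":0,"hand":100},
])

```text
time: 3.45
tool_pos: [0.5305, -0.0307, 0.1329]
tool_rot: [0.001, 1.0, 0.0, 0.0]
contact_force: [0.5, 0.8, -0.3]
width: 0.0852
grip_force: 0.0
```

Call:
jog_arm([
  {"linear":[-23,-41,4],"turn":0,"hand":100},
  {"linear":[-23,-41,4],"turn":0,"hand":100},
  {"linear":[-23,-41,4],"turn":0,"hand":100},
  {"linear":[-23,-41,4],"turn":0,"hand":100},
  {"linear":[-23,-41,4],"turn":0,"hand":100},
])

```text
time: 3.95
tool_pos: [0.6451, -0.2359, 0.1127]
tool_rot: [0.001, 1.0, 0.0, 0.0]
contact_force: [0.4, 0.2, 0.1]
width: 0.0851
grip_force: 0.0
```

Call:
jog_arm([
  {"linear":[0,0,0],"turn":0.148,"hand":60},
  {"linear":[0,0,0],"turn":0.148,"hand":60},
  {"linear":[0,0,0],"turn":0.148,"hand":60},
  {"linear":[0,0,0],"turn":0.148,"hand":60},
  {"linear":[0,0,0],"turn":0.148,"hand":60},
])

```text
time: 4.45
tool_pos: [0.6443, -0.234, 0.1127]
tool_rot: [0.365, 0.931, 0.0, -0.0]
contact_force: [0.2, -0.6, -0.2]
width: 0.0512
grip_force: 0.0
```

Call:
jog_arm([
  {"linear":[0,0,0],"turn":0.149,"hand":60},
  {"linear":[0,0,0],"turn":0.149,"hand":60},
  {"linear":[0,0,0],"turn":0.149,"hand":60},
  {"linear":[0,0,0],"turn":0.149,"hand":60},
  {"linear":[0,0,0],"turn":0.149,"hand":60},
])

```text
time: 4.95
tool_pos: [0.6444, -0.2339, 0.1128]
tool_rot: [0.679, 0.734, 0.0, -0.0]
contact_force: [0.1, -0.0, -0.1]
width: 0.0513
grip_force: 0.0
```

```bash
cat >> h.py <<'E'
from scipy.spatial.transform import Rotation as Ro
def go(x,y,z,yaw=None):
    "tool-frame shift to a world point; yaw = wanted angle of tool y from world +y (mod pi), turn needed"
    s=bot.observe();R=Ro.from_quat(s['tool_rot']).as_matrix()
    d=R.T@((np.array([x,y,z])-s['tool_pos'])*1000)
    a=np.arctan2(-R[0,1],R[1,1])
    print('t',round(s['time'],2),'pos',np.round(s['tool_pos'],4),'yaw',round(a,3),'shift mm',np.round(d,1),'w',round(s['width'],4),'q7',round(s['joint_positions'][6],2), 'tilt',np.round(R[:2,2],3))
    if yaw is not None: print('turn',round((a-yaw+np.pi/2)%np.pi-np.pi/2,3))
E
python3 -c "
from h import *
go(.645,-.238,.004,0.075+np.pi/2)"
```

```text
t 4.95 pos [ 0.6444 -0.2339  0.1128] yaw -1.493 shift mm [ -4.1   0.3 108.8] w 0.0513 q7 0.57 tilt [0. 0.]
turn 0.003
```

Call:
jog_arm([
  {"linear":[-2,0,40],"turn":0,"hand":60},
  {"linear":[-2,0,40],"turn":0,"hand":60},
  {"linear":[0,0,20],"turn":0,"hand":60},
  {"linear":[0,0,7],"turn":0,"hand":60},
  {"linear":[0,0,0],"turn":0,"hand":60},
])

```text
time: 5.45
tool_pos: [0.6443, -0.2378, 0.005]
tool_rot: [0.677, 0.736, -0.0, -0.001]
contact_force: [-0.9, -0.4, 0.7]
width: 0.0515
grip_force: 0.0
```

Call:
jog_arm([
  {"linear":[0,0,0],"turn":0,"hand":0},
  {"linear":[0,0,0],"turn":0,"hand":0},
  {"linear":[0,0,0],"turn":0,"hand":0},
  {"linear":[0,0,0],"turn":0,"hand":0},
  {"linear":[0,0,0],"turn":0,"hand":0},
], force=30)

```text
time: 5.95
tool_pos: [0.6448, -0.2381, 0.0063]
tool_rot: [0.677, 0.736, 0.0, 0.0]
contact_force: [1.0, -0.4, 0.0]
width: 0.0
grip_force: 0.0
```

Call:
jog_arm([
  {"linear":[0,0,0],"turn":0,"hand":0},
  {"linear":[0,0,-20],"turn":0,"hand":0},
  {"linear":[0,0,-40],"turn":0,"hand":0},
  {"linear":[0,0,-50],"turn":0,"hand":0},
  {"linear":[0,0,0],"turn":0,"hand":0},
])

```text
time: 6.45
tool_pos: [0.6484, -0.2404, 0.1235]
tool_rot: [0.677, 0.736, 0.002, 0.006]
contact_force: [0.6, -0.3, 0.5]
width: -0.0001
grip_force: 0.0
```

```bash
python3 - <<'E'
from h import *
P=np.array([.5325,.2375]);c,s=np.cos(.035),np.sin(.035);R=np.array([[c,-s],[s,c]])
for n,o in dict(pip=(-.066,0),four=(0,0),large=(0,.088),small=(0,-.078),bottle=(.078,0)).items():print(n,P+R@o)
x=P+R@(-.066,0);go(*x,.12,.035+np.pi/2)
im,_=cams.snapshot('side');cv2.imwrite('pics/pip.png',im[150:400,200:540,::-1])
E
```

```text
pip [0.46654042 0.23519047]
four [0.5325 0.2375]
large [0.52942063 0.32544611]
small [0.53522944 0.15954777]
bottle [0.61045223 0.24022944]
t 6.45 pos [ 0.6484 -0.2404  0.1235] yaw -1.487 shift mm [ 489.1 -141.5   -0.8] w -0.0001 q7 0.58 tilt [ 0.011 -0.005]
turn 0.049
```

View pics/pip.png

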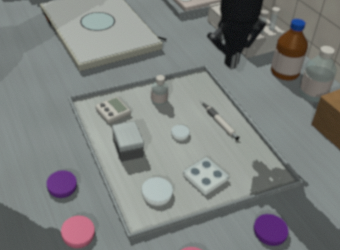

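The fingers shut empty, and the pipettor still lies in the tray at crop (220,120). I'll measure it again.

```bash
python3 - <<'E'
from h import *
for c in ['top','side']:
    im,d=cams.snapshot(c)
    print(c,[(round(q['p'],2),np.round(q['position'],3).tolist()) for q in cams.pinpoint(c,'pipettor')[:3]],rect(c,'pipettor',.01))
    if c=='side': cv2.imwrite('pics/s2.png',cv2.resize(im[150:310,340:560],None,fx=3.5,fy=3.5)[:,:,::-1])
go(.645,-.238,.1)
E
```

```text
top [] []
side [(0.8, [0.649, -0.236, 0.001])] []
t 6.8 pos [ 0.6438 -0.2377  0.1142] yaw -1.487 shift mm [-0.5  1.2 14.2] w 0.0001 q7 0.58 tilt [-0.003  0.001]
```

View pics/s2.png

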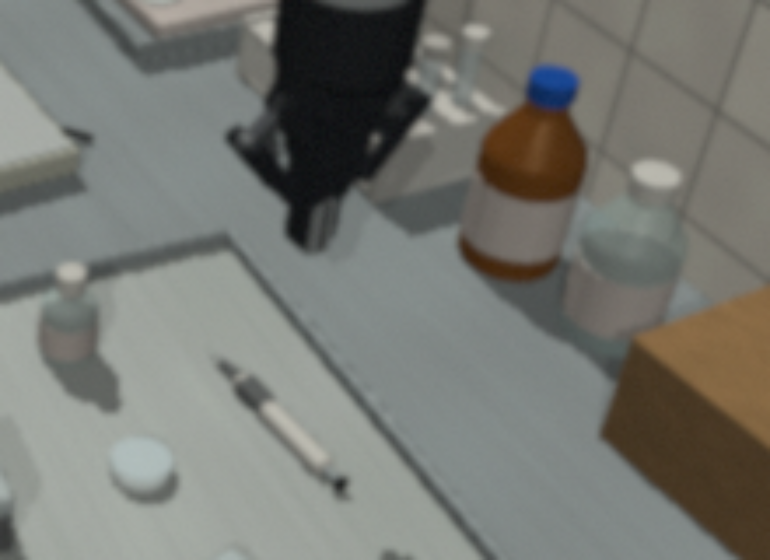

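```bash
python3 - <<'E'
from h import *
print('handle',px2w('side',[421.4,270],.009),'nose end',px2w('side',[340+250/3.5,150+385/3.5],.009),'handle end',px2w('side',[340+330/3.5,150+470/3.5],.009))
print('tip',px2w('side',[340+310/3.5,150+245/3.5],.114))
# top view from first picture
print('top handle',px2w('top',[383.2,178.6],.012))
d=np.load('pics/topd0.npy')
p=cams.camera_params('top');f=240/np.tan(np.radians(p['vfov'])/2);R=np.array(p['R']);t=np.array(p['t'])
v,u=np.mgrid[160:200,340:415];z=d[160:200,340:415]
X=(np.stack([(u-p['cx'])/f*z,(v-p['cy'])/f*z,z],-1)-t)@R
m=(X[...,2]>.009)&(X[...,2]<.03);Q=X[m]
print(np.median(X[...,2]),m.sum(),Q.mean(0),Q.min(0),Q.max(0))
E
```

```text
handle [[ 0.65211173 -0.23683383  0.009     ]] nose end [[ 0.64896824 -0.19924911  0.009     ]] handle end [[ 0.65364924 -0.28644622  0.009     ]]
tip [[ 0.67907072 -0.19696927  0.114     ]]
top handle [[ 0.64448059 -0.24232921  0.012     ]]
0.002802995853687492 252 [ 0.64399574 -0.23093207  0.01378072] [ 0.6011374  -0.30727452  0.00915745] [ 0.65379271 -0.14630445  0.02183559]
```

```bash
python3 - <<'E'
from h import *
for z in (.114,.13,.15,.17,.19): print(z,px2w('side',[340+310/3.5,150+245/3.5],z)[0,:2])
im,d=cams.snapshot('side')
p=cams.camera_params('side');f=240/np.tan(np.radians(p['vfov'])/2);R=np.array(p['R']);t=np.array(p['t'])
v,u=np.mgrid[190:225,415:445];z=d[190:225,415:445]
X=(np.stack([(u-p['cx'])/f*z,(v-p['cy'])/f*z,z],-1)-t)@R
m=(np.hypot(X[...,0]-.644,X[...,1]+.238)<.06)&(z>0)&(X[...,2]>.05);print('finger pts',m.sum(),X[m].min(0),X[m].max(0), X[m].mean(0))
s=bot.observe();print(s['joint_positions'],s['tool_pos'])
E
```

```text
0.114 [ 0.67907072 -0.19696927]
0.13 [ 0.66562161 -0.21390205]
0.15 [ 0.64881024 -0.23506802]
0.17 [ 0.63199886 -0.25623399]
0.19 [ 0.61518748 -0.27739996]
finger pts 669 [ 0.58936691 -0.25835753  0.15139719] [ 0.66993552 -0.22349789  0.24715897] [ 0.63282877 -0.24739707  0.20592347]
[ 0.15852341  0.67905218  0.29420307  1.42801282 -0.20919353  1.06757169
  0.57651138] [ 0.64398147 -0.23780289  0.11440198]
```

By side depth the shut fingertips are at z≈0.151 while the reported TCP is at 0.114, so the real tips are about 37 mm higher than reported. I'll confirm that lower down before relying on it.

Call:
jog_arm([
  {"linear":[0,0,40],"turn":0,"hand":50},
  {"linear":[0,0,40],"turn":0,"hand":50},
  {"linear":[0,0,20],"turn":0,"hand":50},
  {"linear":[0,0,0],"turn":0,"hand":50},
  {"linear":[0,0,0],"turn":0,"hand":50},
])

```text
time: 7.35
tool_pos: [0.6446, -0.2383, 0.0157]
tool_rot: [0.677, 0.736, -0.0, -0.0]
contact_force: [0.3, -0.1, 1.3]
width: 0.0428
grip_force: 0.0
```

```bash
cat >> h.py <<'E'
def cloud(c,d=None):
    if d is None: d=cams.snapshot(c)[1]
    p=cams.camera_params(c);f=240/np.tan(np.radians(p['vfov'])/2);R=np.array(p['R']);t=np.array(p['t'])
    v,u=np.mgrid[0:480,0:640];X=(np.stack([(u-p['cx'])/f*d,(v-p['cy'])/f*d,d],-1)-t)@R
    X[d<=0]=np.nan;return X
E
python3 - <<'E'
from h import *
im,d=cams.snapshot('side');X=cloud('side',d)
go(.645,-.238,.0)
m=(np.abs(X[...,0]-.645)<.06)&(np.abs(X[...,1]+.238)<.02)
for lo in np.arange(0,.12,.01): 
    k=m&(X[...,2]>=lo)&(X[...,2]<lo+.01);print(round(lo,2),k.sum(),np.round(np.nanmean(X[k],0),3) if k.any() else '')
cv2.imwrite('pics/s3.png',cv2.resize(im[150:310,340:560],None,fx=3,fy=3)[:,:,::-1])
E
```

```text
t 7.4 pos [ 0.6453 -0.2387  0.0168] yaw -1.487 shift mm [ 0.7 -0.3 16.8] w 0.0426 q7 0.61 tilt [ 0.001 -0.001]
0.0 558 [ 0.643 -0.238  0.004]
0.01 99 [ 0.649 -0.238  0.014]
0.02 0 
0.03 0 
0.04 0 
0.05 9 [ 0.645 -0.241  0.058]
0.06 60 [ 0.648 -0.241  0.066]
0.07 70 [ 0.639 -0.243  0.075]
0.08 72 [ 0.645 -0.242  0.085]
0.09 64 [ 0.65  -0.242  0.094]
0.1 127 [ 0.642 -0.244  0.106]
0.11 126 [ 0.64  -0.244  0.114]
```

View pics/s3.png

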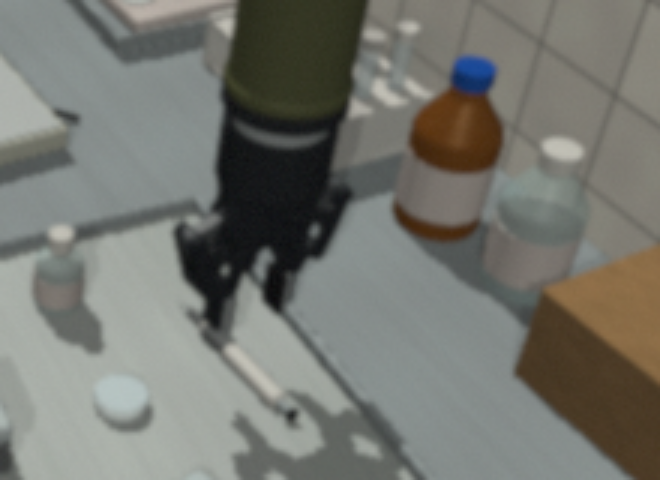

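The picture confirms it: the tips are well above the pipettor, at about z=0.056 for a TCP of 0.017. I'll take the tip as TCP + 37 mm and go down carefully.

Call:
jog_arm([
  {"linear":[0,2,20],"turn":0,"hand":50},
  {"linear":[0,0,15],"turn":0,"hand":50},
  {"linear":[0,0,6],"turn":0,"hand":50},
  {"linear":[0,0,3],"turn":0,"hand":50},
  {"linear":[0,0,0],"turn":0,"hand":50},
])

```text
time: 7.9
tool_pos: [0.6466, -0.2381, -0.0281]
tool_rot: [0.677, 0.736, -0.0, 0.0]
contact_force: [-0.3, 0.1, 1.0]
width: 0.0428
grip_force: 0.0
```

```bash
python3 - <<'E'
from h import *
im,d=cams.snapshot('side');X=cloud('side',d)
go(.645,-.238,-.032)
cv2.imwrite('pics/s4.png',cv2.resize(im[200:310,370:500],None,fx=4,fy=4)[:,:,::-1])
E
```

```text
t 7.95 pos [ 0.6468 -0.2382 -0.0277] yaw -1.487 shift mm [ 0.3 -1.8  4.3] w 0.0432 q7 0.62 tilt [ 0. -0.]
```

View pics/s4.png

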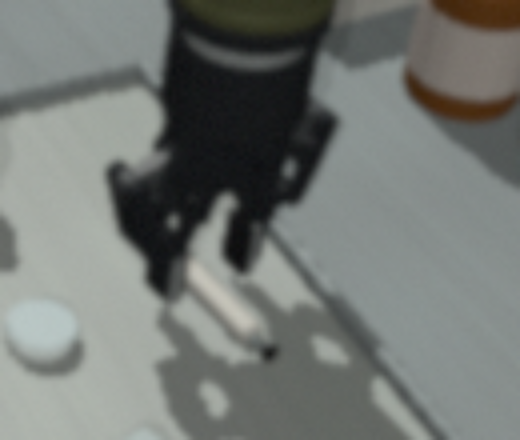

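The fingers now straddle the handle. I'll go 3 mm lower and close.

Call:
jog_arm([
  {"linear":[0,0,3],"turn":0,"hand":50},
  {"linear":[0,0,0],"turn":0,"hand":0},
  {"linear":[0,0,0],"turn":0,"hand":0},
  {"linear":[0,0,0],"turn":0,"hand":0},
  {"linear":[0,0,0],"turn":0,"hand":0},
], force=30)

```text
time: 8.45
tool_pos: [0.6468, -0.238, -0.0309]
tool_rot: [0.677, 0.736, 0.0, 0.0]
contact_force: [-1.0, 0.4, 2.4]
width: 0.0134
grip_force: 31.5
```

Call:
jog_arm([
  {"linear":[0,0,0],"turn":0,"hand":0},
  {"linear":[0,0,-20],"turn":0,"hand":0},
  {"linear":[0,0,-40],"turn":0,"hand":0},
  {"linear":[0,0,-50],"turn":0,"hand":0},
  {"linear":[0,0,-20],"turn":0,"hand":0},
])

```text
time: 8.95
tool_pos: [0.6485, -0.2392, 0.1037]
tool_rot: [0.677, 0.736, 0.001, 0.003]
contact_force: [-0.3, -0.6, 0.3]
width: 0.0126
grip_force: 31.3
```

```bash
python3 - <<'E'
from h import *
go(.4665,.2352,.1,.035+np.pi/2)
E
```

```text
t 8.95 pos [ 0.6485 -0.2392  0.1037] yaw -1.487 shift mm [ 487.9 -141.7    1.5] w 0.0126 q7 0.58 tilt [ 0.006 -0.003]
turn 0.049
```

Call:
jog_arm([
  {"linear":[40,-11.5,0],"turn":0,"hand":0},
  {"linear":[40,-11.5,0],"turn":0,"hand":0},
  {"linear":[40,-11.5,0],"turn":0,"hand":0},
  {"linear":[40,-11.5,0],"turn":0,"hand":0},
  {"linear":[40,-11.5,0],"turn":0,"hand":0},
])

```text
time: 9.45
tool_pos: [0.5716, -0.042, 0.0988]
tool_rot: [0.677, 0.736, 0.0, -0.0]
contact_force: [1.3, 1.3, -0.2]
width: 0.0131
grip_force: 31.3
```

Call:
jog_arm([
  {"linear":[40,-11.5,0],"turn":0,"hand":0},
  {"linear":[40,-11.5,0],"turn":0,"hand":0},
  {"linear":[40,-11.5,0],"turn":0,"hand":0},
  {"linear":[40,-11.5,0],"turn":0,"hand":0},
  {"linear":[40,-11.5,0],"turn":0,"hand":0},
])

```text
time: 9.95
tool_pos: [0.4976, 0.1525, 0.0988]
tool_rot: [0.677, 0.736, 0.0, 0.0]
contact_force: [1.4, 1.3, 0.2]
width: 0.0129
grip_force: 31.3
```

Call:
jog_arm([
  {"linear":[40,-11.5,0],"turn":0,"hand":0},
  {"linear":[40,-11.5,0],"turn":0,"hand":0},
  {"linear":[0,0,0],"turn":0.05,"hand":0},
  {"linear":[0,0,0],"turn":0,"hand":0},
  {"linear":[0,0,0],"turn":0,"hand":0},
])

```text
time: 10.45
tool_pos: [0.4691, 0.228, 0.0988]
tool_rot: [0.695, 0.719, -0.0, 0.0]
contact_force: [-0.2, -0.2, -0.3]
width: 0.0124
grip_force: 31.3
```

```bash
python3 - <<'E'
from h import *
im,d=cams.snapshot('side');X=cloud('side',d)
go(.4665,.2352,-.005,.035+np.pi/2)
m=(np.abs(X[...,0]-.4665)<.04)&(np.abs(X[...,1]-.235)<.04)&(X[...,2]>.07)
print(np.nanmin(X[m],0),m.sum(),np.nanpercentile(X[m][:,2],[1,5,10]))
cv2.imwrite('pics/s5.png',im[30:300,150:450,::-1])
E
```

```text
t 10.5 pos [0.4692 0.2276 0.0988] yaw -1.537 shift mm [  7.8  -2.5 103.8] w 0.0129 q7 -0.25 tilt [ 0.    -0.001]
turn -0.002
[0.42654606 0.19500087 0.13665483] 2595 [0.14480255 0.16229366 0.18613198]
```

View pics/s5.png

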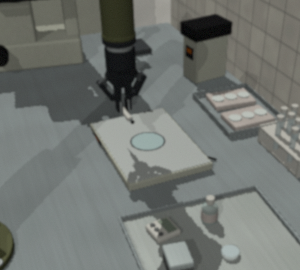

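The pipettor is held over the plate front, and the tip offset is the same there. I'll place it.

Call:
jog_arm([
  {"linear":[8,-2.5,30],"turn":0,"hand":0},
  {"linear":[0,0,40],"turn":0,"hand":0},
  {"linear":[0,0,20],"turn":0,"hand":0},
  {"linear":[0,0,9],"turn":0,"hand":0},
  {"linear":[0,0,4.5],"turn":0,"hand":0},
])

```text
time: 11.0
tool_pos: [0.4664, 0.2356, -0.0052]
tool_rot: [0.696, 0.719, -0.0, 0.0]
contact_force: [0.2, -0.0, 0.2]
width: 0.0128
grip_force: 31.3
```

Call:
jog_arm([
  {"linear":[0,0,0],"turn":0,"hand":0},
  {"linear":[0,0,0],"turn":0,"hand":30},
  {"linear":[0,0,0],"turn":0,"hand":30},
  {"linear":[0,0,0],"turn":0,"hand":30},
  {"linear":[0,0,0],"turn":0,"hand":30},
])

```text
time: 11.5
tool_pos: [0.4663, 0.2369, -0.0042]
tool_rot: [0.695, 0.719, 0.0, 0.0]
contact_force: [0.5, 0.8, -0.3]
width: 0.0258
grip_force: 0.0
```

Call:
jog_arm([
  {"linear":[0,0,-15],"turn":0,"hand":30},
  {"linear":[0,0,-40],"turn":0,"hand":30},
  {"linear":[0,0,-45],"turn":0,"hand":60},
  {"linear":[0,0,0],"turn":0,"hand":100},
  {"linear":[0,0,0],"turn":0,"hand":100},
])

```text
time: 12.0
tool_pos: [0.4666, 0.2372, 0.0965]
tool_rot: [0.695, 0.719, 0.001, 0.0]
contact_force: [0.3, 0.4, -0.4]
width: 0.0681
grip_force: 0.0
```

```bash
python3 - <<'E'
from h import *
go(.535,-.361,.1,.233)
E
```

```text
t 12.0 pos [0.4666 0.2372 0.0965] yaw -1.536 shift mm [-600.2   47.8   -4.4] w 0.0681 q7 -0.26 tilt [0.002 0.002]
turn 1.372
```

Call:
jog_arm([
  {"linear":[-46,3.7,0],"turn":0,"hand":100},
  {"linear":[-46,3.7,0],"turn":0,"hand":100},
  {"linear":[-46,3.7,0],"turn":0,"hand":100},
  {"linear":[-46,3.7,0],"turn":0,"hand":100},
  {"linear":[-46,3.7,0],"turn":0,"hand":100},
])

```text
time: 12.5
tool_pos: [0.4913, 0.0059, 0.094]
tool_rot: [0.695, 0.719, -0.001, -0.001]
contact_force: [0.3, -0.4, -0.2]
width: 0.0856
grip_force: 0.0
```

Call:
jog_arm([
  {"linear":[-46,3.7,0],"turn":0,"hand":100},
  {"linear":[-46,3.7,0],"turn":0,"hand":100},
  {"linear":[-46,3.7,0],"turn":0,"hand":100},
  {"linear":[-46,3.7,0],"turn":0,"hand":100},
  {"linear":[-46,3.7,0],"turn":0,"hand":100},
])

```text
time: 13.0
tool_pos: [0.5177, -0.2231, 0.0937]
tool_rot: [0.695, 0.719, -0.0, -0.001]
contact_force: [1.1, 0.4, -0.6]
width: 0.0855
grip_force: 0.0
```

Call:
jog_arm([
  {"linear":[-46,3.7,0],"turn":0,"hand":100},
  {"linear":[-46,3.7,0],"turn":0,"hand":100},
  {"linear":[-46,3.7,0],"turn":0,"hand":100},
  {"linear":[0,0,0],"turn":0.145,"hand":100},
  {"linear":[0,0,0],"turn":0.145,"hand":100},
])

```text
time: 13.5
tool_pos: [0.5326, -0.3612, 0.093]
tool_rot: [0.794, 0.607, -0.001, -0.001]
contact_force: [-0.4, 1.2, -0.5]
width: 0.0854
grip_force: 0.0
```

Call:
jog_arm([
  {"linear":[0,0,0],"turn":0.14,"hand":100},
  {"linear":[0,0,0],"turn":0.14,"hand":100},
  {"linear":[0,0,0],"turn":0.14,"hand":100},
  {"linear":[0,0,0],"turn":0.14,"hand":100},
  {"linear":[0,0,0],"turn":0.14,"hand":100},
])

```text
time: 14.0
tool_pos: [0.5336, -0.3586, 0.0934]
tool_rot: [0.954, 0.3, -0.001, -0.001]
contact_force: [0.1, 0.1, -0.7]
width: 0.085
grip_force: 0.0
```

Call:
jog_arm([
  {"linear":[0,0,0],"turn":0.13,"hand":100},
  {"linear":[0,0,0],"turn":0.13,"hand":100},
  {"linear":[0,0,0],"turn":0.12,"hand":100},
  {"linear":[0,0,0],"turn":0,"hand":100},
])

```text
time: 14.4
tool_pos: [0.5337, -0.3585, 0.0933]
tool_rot: [0.993, 0.116, -0.001, -0.001]
contact_force: [-0.8, 0.0, 0.1]
width: 0.0853
grip_force: 0.0
```

```bash
python3 - <<'E'
from h import *
go(.535,-.361,-.037,.233)
cams.snapshot('side');print(cams.pinpoint('side','four_well_dish')[:2],rect('side','four_well_dish',.018),rect('side','pipettor',.04))
E
```

```text
t 14.4 pos [ 0.5337 -0.3585  0.0933] yaw -2.909 shift mm [  1.    3.  130.3] w 0.0853 q7 -0.32 tilt [-0.003  0.001]
turn 0.0
[{'position': [0.5364, -0.3585, 0.0054], 'p': 0.58}] [(0.84, [534.0, -366.0, 74.0, 73.0, 13.0], 'pca', np.float64(-125.7)), (0.32, [527.0, -246.0, 412.0, 367.0, 87.0], 'pca', np.float64(-89.1))] [(0.55, [464.0, 230.0, 16.0, 125.0, 0.0], 'pca', np.float64(-88.8))]
```

Call:
jog_arm([
  {"linear":[1,2,40],"turn":0,"hand":100},
  {"linear":[0,0,40],"turn":0,"hand":100},
  {"linear":[0,0,30],"turn":0,"hand":100},
  {"linear":[0,0,13],"turn":0,"hand":100},
  {"linear":[0,0,7],"turn":0,"hand":100},
])

```text
time: 15.1
tool_pos: [0.5354, -0.3609, -0.0357]
tool_rot: [0.993, 0.117, -0.001, -0.0]
contact_force: [0.2, -0.7, 0.0]
width: 0.0854
grip_force: 0.0
```

Call:
jog_arm([
  {"linear":[0,0,0],"turn":0,"hand":0},
  {"linear":[0,0,0],"turn":0,"hand":0},
  {"linear":[0,0,0],"turn":0,"hand":0},
  {"linear":[0,0,0],"turn":0,"hand":0},
  {"linear":[0,0,0],"turn":0,"hand":0},
])

```text
time: 15.6
tool_pos: [0.5366, -0.3616, -0.0333]
tool_rot: [0.993, 0.117, 0.001, 0.001]
contact_force: [-0.4, 0.1, 6.8]
width: 0.0646
grip_force: 34.3
```

Call:
jog_arm([
  {"linear":[0,0,-10],"turn":0,"hand":0},
  {"linear":[0,0,-30],"turn":0,"hand":0},
  {"linear":[0,0,-40],"turn":0,"hand":0},
  {"linear":[0,0,-50],"turn":0,"hand":0},
  {"linear":[0,0,0],"turn":0,"hand":0},
])

```text
time: 16.1
tool_pos: [0.5381, -0.3646, 0.103]
tool_rot: [0.993, 0.117, 0.004, 0.004]
contact_force: [-0.4, 0.1, 0.3]
width: 0.0648
grip_force: 33.6
```

```bash
python3 - <<'E'
from h import *
go(.5325,.2375,.1,.035)
E
```

```text
t 16.1 pos [ 0.5381 -0.3646  0.103 ] yaw -2.907 shift mm [ 134.2 -587.    -1.4] w 0.0648 q7 -0.32 tilt [ 0.009 -0.007]
turn 0.199
```

Call:
jog_arm([
  {"linear":[0,0,0],"turn":0.1,"hand":0},
  {"linear":[0,0,0],"turn":0.099,"hand":0},
  {"linear":[1.2,-46,0],"turn":0,"hand":0},
  {"linear":[1.2,-46,0],"turn":0,"hand":0},
  {"linear":[1.2,-46,0],"turn":0,"hand":0},
])

```text
time: 16.6
tool_pos: [0.5341, -0.2216, 0.0953]
tool_rot: [1.0, 0.017, -0.0, -0.0]
contact_force: [0.4, 0.9, -0.1]
width: 0.0649
grip_force: 33.6
```

Call:
jog_arm([
  {"linear":[1.2,-46,0],"turn":0,"hand":0},
  {"linear":[1.2,-46,0],"turn":0,"hand":0},
  {"linear":[1.2,-46,0],"turn":0,"hand":0},
  {"linear":[1.2,-46,0],"turn":0,"hand":0},
  {"linear":[1.2,-46,0],"turn":0,"hand":0},
])

```text
time: 17.1
tool_pos: [0.532, 0.009, 0.0956]
tool_rot: [1.0, 0.018, 0.0, -0.0]
contact_force: [1.4, -0.1, -0.8]
width: 0.0652
grip_force: 33.6
```

Call:
jog_arm([
  {"linear":[1.2,-46,0],"turn":0,"hand":0},
  {"linear":[1.2,-46,0],"turn":0,"hand":0},
  {"linear":[1.2,-46,0],"turn":0,"hand":0},
  {"linear":[1.2,-46,0],"turn":0,"hand":0},
  {"linear":[0,0,0],"turn":0,"hand":0},
])

```text
time: 17.6
tool_pos: [0.5292, 0.1998, 0.0943]
tool_rot: [1.0, 0.023, -0.001, -0.002]
contact_force: [-0.4, -0.0, -0.8]
width: 0.065
grip_force: 33.6
```

Call:
jog_arm([
  {"linear":[0,0,0],"turn":0,"hand":0},
])

```text
time: 17.7
tool_pos: [0.53, 0.1925, 0.0951]
tool_rot: [1.0, 0.02, -0.0, 0.0]
contact_force: [0.6, -0.3, 0.6]
width: 0.065
grip_force: 33.6
```

```bash
python3 - <<'E'
from h import *
go(.5325,.2375,-.0075,.035)
E
```

```text
t 17.7 pos [0.53   0.1925 0.0951] yaw -3.102 shift mm [  4.3 -44.9 102.6] w 0.065 q7 -1.31 tilt [-0. -0.]
turn 0.004
```

Call:
jog_arm([
  {"linear":[4,-45,0],"turn":0,"hand":0},
  {"linear":[0,0,40],"turn":0,"hand":0},
  {"linear":[0,0,35],"turn":0,"hand":0},
  {"linear":[0,0,15],"turn":0,"hand":0},
  {"linear":[0,0,6],"turn":0,"hand":0},
])

```text
time: 18.2
tool_pos: [0.5325, 0.2344, -0.0016]
tool_rot: [1.0, 0.017, -0.001, 0.001]
contact_force: [0.4, 0.3, 0.0]
width: 0.0647
grip_force: 33.6
```

Call:
jog_arm([
  {"linear":[0,0,3],"turn":0,"hand":0},
  {"linear":[0,0,2],"turn":0,"hand":0},
  {"linear":[0,0,1],"turn":0,"hand":0},
  {"linear":[0,0,0],"turn":0,"hand":0},
  {"linear":[0,0,0],"turn":0,"hand":0},
])

```text
time: 18.7
tool_pos: [0.5332, 0.2364, -0.0061]
tool_rot: [1.0, 0.018, 0.0, -0.0]
contact_force: [1.4, 0.7, -0.9]
width: 0.0651
grip_force: 33.6
```

```bash
python3 - <<'E'
from h import *
go(.5325,.2375,-.0085,.035)
cams.snapshot('side');print(cams.pinpoint('side','four_well_dish')[:2])
E
```

```text
t 18.7 pos [ 0.5332  0.2364 -0.0061] yaw -3.106 shift mm [-0.7 -1.1  2.4] w 0.0651 q7 -1.28 tilt [0.001 0.   ]
turn 0.001
[{'position': [0.5327, 0.2401, 0.0338], 'p': 0.69}]
```

Call:
jog_arm([
  {"linear":[0,0,1],"turn":0,"hand":0},
  {"linear":[0,0,0.8],"turn":0,"hand":0},
  {"linear":[0,0,0],"turn":0,"hand":0},
])

```text
time: 19.1
tool_pos: [0.533, 0.2364, -0.0083]
tool_rot: [1.0, 0.018, 0.0, -0.0]
contact_force: [-0.9, 0.9, 3.2]
width: 0.0647
grip_force: 34.0
```

Call:
jog_arm([
  {"linear":[0,0,0],"turn":0,"hand":90},
  {"linear":[0,0,0],"turn":0,"hand":90},
  {"linear":[0,0,-10],"turn":0,"hand":90},
  {"linear":[0,0,-45],"turn":0,"hand":90},
  {"linear":[0,0,-50],"turn":0,"hand":90},
])

```text
time: 19.6
tool_pos: [0.5319, 0.2356, 0.0971]
tool_rot: [1.0, 0.018, -0.001, 0.001]
contact_force: [0.7, 0.5, -0.4]
width: 0.0774
grip_force: 0.0
```

```bash
python3 - <<'E'
from h import *
go(.429,-.361,.1,np.pi/2)
cams.snapshot('side');print(cams.pinpoint('side','four_well_dish')[:2],rect('side','four_well_dish',.043))
print([(r['p'],r['position']) for r in cams.pinpoint('side','large_dish')])
E
```

```text
t 19.6 pos [0.5319 0.2356 0.0971] yaw -3.106 shift mm [-123.8  592.7   -1.4] w 0.0774 q7 -1.39 tilt [-0.003 -0.002]
turn -1.536
[{'position': [0.5307, 0.2402, 0.03], 'p': 0.6}] [(0.87, [529.0, 228.0, 68.0, 84.0, 6.0], 'pca', np.float64(-94.1))]
[(0.86, [0.4162, -0.5208, -0.0004]), (0.85, [0.4294, -0.3622, 0.004]), (0.76, [0.264, -0.3853, -0.0063]), (0.68, [0.2708, -0.2671, 0.0024]), (0.59, [0.5849, -0.5132, 0.0027])]
```

Call:
jog_arm([
  {"linear":[-9.5,46,0],"turn":0,"hand":100},
  {"linear":[-9.5,46,0],"turn":0,"hand":100},
  {"linear":[-9.5,46,0],"turn":0,"hand":100},
  {"linear":[-9.5,46,0],"turn":0,"hand":100},
  {"linear":[-9.5,46,0],"turn":0,"hand":100},
])

```text
time: 20.3
tool_pos: [0.4922, 0.0034, 0.0956]
tool_rot: [1.0, 0.018, -0.001, 0.0]
contact_force: [1.8, -0.2, 0.1]
width: 0.0855
grip_force: 0.0
```

Call:
jog_arm([
  {"linear":[-9.5,46,0],"turn":0,"hand":100},
  {"linear":[-9.5,46,0],"turn":0,"hand":100},
  {"linear":[-9.5,46,0],"turn":0,"hand":100},
  {"linear":[-9.5,46,0],"turn":0,"hand":100},
  {"linear":[-9.5,46,0],"turn":0,"hand":100},
])

```text
time: 20.8
tool_pos: [0.4532, -0.2279, 0.0956]
tool_rot: [1.0, 0.018, -0.001, -0.001]
contact_force: [1.0, 0.0, -0.2]
width: 0.0854
grip_force: 0.0
```

Call:
jog_arm([
  {"linear":[-9.5,44,0],"turn":0,"hand":100},
  {"linear":[-9.5,44,0],"turn":0,"hand":100},
  {"linear":[-9.5,44,0],"turn":0,"hand":100},
  {"linear":[0,0,0],"turn":-0.145,"hand":100},
  {"linear":[0,0,0],"turn":-0.145,"hand":100},
])

```text
time: 21.3
tool_pos: [0.4289, -0.361, 0.0952]
tool_rot: [0.987, 0.163, -0.001, -0.001]
contact_force: [-0.6, -0.0, -1.1]
width: 0.0852
grip_force: 0.0
```

Call:
jog_arm([
  {"linear":[0,0,0],"turn":-0.145,"hand":100},
  {"linear":[0,0,0],"turn":-0.145,"hand":100},
  {"linear":[0,0,0],"turn":-0.145,"hand":100},
  {"linear":[0,0,0],"turn":-0.145,"hand":100},
  {"linear":[0,0,0],"turn":-0.145,"hand":100},
])

```text
time: 21.8
tool_pos: [0.43, -0.3589, 0.0953]
tool_rot: [0.864, 0.504, -0.0, -0.001]
contact_force: [1.0, -0.4, -0.1]
width: 0.0853
grip_force: 0.0
```

Call:
jog_arm([
  {"linear":[0,0,0],"turn":-0.145,"hand":100},
  {"linear":[0,0,0],"turn":-0.145,"hand":100},
  {"linear":[0,0,0],"turn":-0.145,"hand":100},
  {"linear":[0,0,0],"turn":-0.12,"hand":100},
  {"linear":[0,0,0],"turn":0,"hand":100},
])

```text
time: 22.3
tool_pos: [0.43, -0.3591, 0.0955]
tool_rot: [0.694, 0.72, 0.0, -0.001]
contact_force: [0.6, 0.3, -0.2]
width: 0.0857
grip_force: 0.0
```

```bash
python3 - <<'E'
from h import *
go(.429,-.361,-.032,np.pi/2+.035)
E
```

```text
t 22.3 pos [ 0.43   -0.3591  0.0955] yaw -1.534 shift mm [ -2.   -0.9 127.5] w 0.0857 q7 0.9 tilt [-0.001  0.002]
turn 0.002
```

Call:
jog_arm([
  {"linear":[-2,-1,40],"turn":0,"hand":100},
  {"linear":[0,0,40],"turn":0,"hand":100},
  {"linear":[0,0,30],"turn":0,"hand":100},
  {"linear":[0,0,10],"turn":0,"hand":100},
  {"linear":[0,0,6],"turn":0,"hand":100},
])

```text
time: 22.8
tool_pos: [0.4291, -0.3614, -0.0306]
tool_rot: [0.695, 0.719, -0.0, -0.001]
contact_force: [-0.7, 0.4, 0.1]
width: 0.0857
grip_force: 0.0
```

Call:
jog_arm([
  {"linear":[0,0,0],"turn":0,"hand":0},
  {"linear":[0,0,0],"turn":0,"hand":0},
  {"linear":[0,0,0],"turn":0,"hand":0},
  {"linear":[0,0,0],"turn":0,"hand":0},
  {"linear":[0,0,0],"turn":0,"hand":0},
])

```text
time: 23.3
tool_pos: [0.4305, -0.3625, -0.0279]
tool_rot: [0.695, 0.719, 0.0, 0.001]
contact_force: [-1.7, 1.1, 7.7]
width: 0.0575
grip_force: 31.8
```

Call:
jog_arm([
  {"linear":[0,0,-10],"turn":0,"hand":0},
  {"linear":[0,0,-30],"turn":0,"hand":0},
  {"linear":[0,0,-40],"turn":0,"hand":0},
  {"linear":[0,0,-50],"turn":0,"hand":0},
  {"linear":[0,0,0],"turn":0,"hand":0},
])

```text
time: 23.8
tool_pos: [0.4326, -0.365, 0.1078]
tool_rot: [0.695, 0.719, 0.001, 0.006]
contact_force: [-0.5, -0.9, -0.2]
width: 0.057
grip_force: 32.2
```

```bash
python3 - <<'E'
from h import *
go(.5294,.3254,.1,np.pi/2+.035)
E
```

```text
t 23.8 pos [ 0.4326 -0.365   0.1078] yaw -1.536 shift mm [686.7 120.4   3.5] w 0.057 q7 0.9 tilt [ 0.009 -0.008]
turn -0.001
```

Call:
jog_arm([
  {"linear":[46,8,0],"turn":0,"hand":0},
  {"linear":[46,8,0],"turn":0,"hand":0},
  {"linear":[46,8,0],"turn":0,"hand":0},
  {"linear":[46,8,0],"turn":0,"hand":0},
  {"linear":[46,8,0],"turn":0,"hand":0},
])

```text
time: 24.3
tool_pos: [0.4619, -0.1288, 0.1012]
tool_rot: [0.695, 0.719, 0.0, 0.001]
contact_force: [1.4, -0.5, -0.5]
width: 0.0576
grip_force: 32.2
```

Call:
jog_arm([
  {"linear":[46,8,0],"turn":0,"hand":0},
  {"linear":[46,8,0],"turn":0,"hand":0},
  {"linear":[46,8,0],"turn":0,"hand":0},
  {"linear":[46,8,0],"turn":0,"hand":0},
  {"linear":[46,8,0],"turn":0,"hand":0},
])

```text
time: 24.8
tool_pos: [0.4938, 0.1027, 0.1013]
tool_rot: [0.695, 0.719, 0.001, 0.0]
contact_force: [1.6, -0.3, 0.1]
width: 0.0577
grip_force: 32.2
```

Call:
jog_arm([
  {"linear":[46,8,0],"turn":0,"hand":0},
  {"linear":[46,8,0],"turn":0,"hand":0},
  {"linear":[46,8,0],"turn":0,"hand":0},
  {"linear":[0,0,0],"turn":0,"hand":0},
  {"linear":[0,0,0],"turn":0,"hand":0},
])

```text
time: 25.3
tool_pos: [0.5124, 0.2408, 0.1006]
tool_rot: [0.694, 0.72, 0.0, 0.0]
contact_force: [-0.3, 0.6, -0.6]
width: 0.0576
grip_force: 32.2
```

```bash
python3 - <<'E'
from h import *
go(.5294,.3254,.0,np.pi/2+.035)
E
```

```text
t 25.3 pos [0.5124 0.2408 0.1006] yaw -1.533 shift mm [ 83.9  20.2 100.6] w 0.0576 q7 -0.24 tilt [0. 0.]
turn 0.003
```

Call:
jog_arm([
  {"linear":[42,10,0],"turn":0,"hand":0},
  {"linear":[42,10,0],"turn":0,"hand":0},
  {"linear":[0,0,40],"turn":0,"hand":0},
  {"linear":[0,0,40],"turn":0,"hand":0},
  {"linear":[0,0,15],"turn":0,"hand":0},
])

```text
time: 25.8
tool_pos: [0.5281, 0.3213, 0.0024]
tool_rot: [0.695, 0.719, -0.003, -0.0]
contact_force: [-0.3, -0.9, -0.6]
width: 0.0574
grip_force: 32.3
```

Call:
jog_arm([
  {"linear":[0,0,4],"turn":0,"hand":0},
  {"linear":[0,0,1.5],"turn":0,"hand":0},
  {"linear":[0,0,1],"turn":0,"hand":0},
  {"linear":[0,0,0],"turn":0,"hand":0},
  {"linear":[0,0,0],"turn":0,"hand":0},
])

```text
time: 26.3
tool_pos: [0.5305, 0.3243, 0.0001]
tool_rot: [0.695, 0.719, 0.001, 0.0]
contact_force: [0.0, 0.1, 0.3]
width: 0.0575
grip_force: 32.3
```

```bash
python3 - <<'E'
from h import *
go(.5294,.3254,-.003,np.pi/2+.035)
E
```

```text
t 26.3 pos [5.305e-01 3.243e-01 1.000e-04] yaw -1.536 shift mm [ 1.1 -1.   3.1] w 0.0575 q7 -0.31 tilt [0.001 0.001]
turn -0.0
```

Call:
jog_arm([
  {"linear":[0,0,1.5],"turn":0,"hand":0},
  {"linear":[0,0,1.5],"turn":0,"hand":0},
  {"linear":[0,0,0.8],"turn":0,"hand":0},
  {"linear":[0,0,0],"turn":0,"hand":0},
])

```text
time: 26.7
tool_pos: [0.5302, 0.3244, -0.0029]
tool_rot: [0.695, 0.719, 0.001, -0.0]
contact_force: [-4.2, -2.1, 14.9]
width: 0.0571
grip_force: 34.2
```

Call:
jog_arm([
  {"linear":[0,0,0],"turn":0,"hand":85},
  {"linear":[0,0,0],"turn":0,"hand":85},
  {"linear":[0,0,-10],"turn":0,"hand":85},
  {"linear":[0,0,-45],"turn":0,"hand":85},
  {"linear":[0,0,-50],"turn":0,"hand":85},
])

```text
time: 27.2
tool_pos: [0.5286, 0.3234, 0.1002]
tool_rot: [0.695, 0.719, -0.002, -0.0]
contact_force: [1.4, 0.7, -0.5]
width: 0.0727
grip_force: 0.0
```

```bash
python3 - <<'E'
from h import *
go(.546,-.235,.1,np.pi/2+.035)
E
```

```text
t 27.2 pos [0.5286 0.3234 0.1002] yaw -1.536 shift mm [-558.7   -2.1    1.6] w 0.0727 q7 -0.35 tilt [-0.003 -0.003]
turn -0.0
```

Call:
jog_arm([
  {"linear":[-47,0,0],"turn":0,"hand":70},
  {"linear":[-47,0,0],"turn":0,"hand":70},
  {"linear":[-47,0,0],"turn":0,"hand":70},
  {"linear":[-47,0,0],"turn":0,"hand":70},
  {"linear":[-47,0,0],"turn":0,"hand":70},
])

```text
time: 27.7
tool_pos: [0.538, 0.0875, 0.1008]
tool_rot: [0.695, 0.719, 0.0, 0.0]
contact_force: [1.5, 0.0, 0.1]
width: 0.0599
grip_force: 0.0
```

Call:
jog_arm([
  {"linear":[-47,0,0],"turn":0,"hand":70},
  {"linear":[-47,0,0],"turn":0,"hand":70},
  {"linear":[-47,0,0],"turn":0,"hand":70},
  {"linear":[-47,0,0],"turn":0,"hand":70},
  {"linear":[-47,0,0],"turn":0,"hand":70},
])

```text
time: 28.2
tool_pos: [0.5462, -0.1475, 0.1008]
tool_rot: [0.695, 0.719, 0.0, 0.0]
contact_force: [-0.5, 0.2, -1.4]
width: 0.0595
grip_force: 0.0
```

Call:
jog_arm([
  {"linear":[-47,0,0],"turn":0,"hand":70},
  {"linear":[-42,0,0],"turn":0,"hand":70},
  {"linear":[0,0,0],"turn":0,"hand":70},
  {"linear":[0,0,0],"turn":0,"hand":70},
])

```text
time: 28.6
tool_pos: [0.5489, -0.2358, 0.1004]
tool_rot: [0.696, 0.718, -0.0, -0.0]
contact_force: [-0.1, 0.8, -1.0]
width: 0.0598
grip_force: 0.0
```

```bash
python3 - <<'E'
from h import *
go(.546,-.235,-.031,np.pi/2+.035)
E
```

```text
t 28.6 pos [ 0.5489 -0.2358  0.1004] yaw -1.539 shift mm [  1.   -2.8 131.4] w 0.0598 q7 0.6 tilt [-0. -0.]
turn -0.003
```

Call:
jog_arm([
  {"linear":[1,-2.5,40],"turn":0,"hand":70},
  {"linear":[0,0,40],"turn":0,"hand":70},
  {"linear":[0,0,35],"turn":0,"hand":70},
  {"linear":[0,0,10],"turn":0,"hand":70},
  {"linear":[0,0,6],"turn":0,"hand":70},
])

```text
time: 29.1
tool_pos: [0.5469, -0.2321, -0.0313]
tool_rot: [0.694, 0.72, -0.0, -0.001]
contact_force: [-0.2, -0.1, 0.8]
width: 0.0596
grip_force: 0.0
```

Call:
jog_arm([
  {"linear":[0,0,0],"turn":0,"hand":0},
  {"linear":[0,0,0],"turn":0,"hand":0},
  {"linear":[0,0,0],"turn":0,"hand":0},
  {"linear":[0,0,0],"turn":0,"hand":0},
  {"linear":[0,0,0],"turn":0,"hand":0},
])

```text
time: 29.6
tool_pos: [0.5479, -0.234, -0.0293]
tool_rot: [0.695, 0.719, 0.001, 0.001]
contact_force: [0.5, 1.0, 7.1]
width: 0.038
grip_force: 30.8
```

Call:
jog_arm([
  {"linear":[0,0,-10],"turn":0,"hand":0},
  {"linear":[0,0,-30],"turn":0,"hand":0},
  {"linear":[0,0,-40],"turn":0,"hand":0},
  {"linear":[0,0,-50],"turn":0,"hand":0},
  {"linear":[0,0,0],"turn":0,"hand":0},
])

```text
time: 30.1
tool_pos: [0.5503, -0.2361, 0.1066]
tool_rot: [0.695, 0.719, 0.002, 0.005]
contact_force: [0.7, -1.1, 0.5]
width: 0.0381
grip_force: 30.2
```

```bash
python3 - <<'E'
from h import *
go(.5352,.1595,.1,np.pi/2+.035)
E
```

```text
t 30.1 pos [ 0.5503 -0.2361  0.1066] yaw -1.537 shift mm [395.9  -1.7   4.6] w 0.0381 q7 0.6 tilt [ 0.011 -0.005]
turn -0.001
```

Call:
jog_arm([
  {"linear":[44,0,0],"turn":0,"hand":0},
  {"linear":[44,0,0],"turn":0,"hand":0},
  {"linear":[44,0,0],"turn":0,"hand":0},
  {"linear":[44,0,0],"turn":0,"hand":0},
  {"linear":[44,0,0],"turn":0,"hand":0},
])

```text
time: 30.6
tool_pos: [0.5388, -0.0122, 0.0997]
tool_rot: [0.695, 0.719, 0.0, 0.0]
contact_force: [1.2, 1.0, -0.1]
width: 0.0376
grip_force: 30.2
```

Call:
jog_arm([
  {"linear":[44,0,0],"turn":0,"hand":0},
  {"linear":[44,0,0],"turn":0,"hand":0},
  {"linear":[44,0,0],"turn":0,"hand":0},
  {"linear":[42,0,0],"turn":0,"hand":0},
  {"linear":[0,0,0],"turn":0,"hand":0},
])

```text
time: 31.1
tool_pos: [0.5318, 0.1682, 0.0991]
tool_rot: [0.691, 0.723, 0.001, -0.002]
contact_force: [-0.3, -0.4, -0.1]
width: 0.0377
grip_force: 30.2
```

Call:
jog_arm([
  {"linear":[0,0,0],"turn":0,"hand":0},
  {"linear":[0,0,0],"turn":0,"hand":0},
])

```text
time: 31.3
tool_pos: [0.5331, 0.1586, 0.0994]
tool_rot: [0.695, 0.719, -0.0, 0.0]
contact_force: [0.6, -0.2, -0.0]
width: 0.0377
grip_force: 30.2
```

```bash
python3 - <<'E'
from h import *
go(.5352,.1595,-.004,np.pi/2+.035)
E
```

```text
t 31.3 pos [0.5331 0.1586 0.0994] yaw -1.537 shift mm [  0.9   2.1 103.4] w 0.0377 q7 -0.09 tilt [ 0.    -0.001]
turn -0.002
```

Call:
jog_arm([
  {"linear":[1,2,40],"turn":0,"hand":0},
  {"linear":[0,0,40],"turn":0,"hand":0},
  {"linear":[0,0,16],"turn":0,"hand":0},
  {"linear":[0,0,4],"turn":0,"hand":0},
  {"linear":[0,0,1.5],"turn":0,"hand":0},
])

```text
time: 31.8
tool_pos: [0.5354, 0.1596, -0.0022]
tool_rot: [0.695, 0.719, -0.0, 0.0]
contact_force: [0.3, 0.6, -0.3]
width: 0.0378
grip_force: 30.3
```

Call:
jog_arm([
  {"linear":[0,0,1],"turn":0,"hand":0},
  {"linear":[0,0,0.8],"turn":0,"hand":0},
  {"linear":[0,0,0],"turn":0,"hand":0},
  {"linear":[0,0,0],"turn":0,"hand":0},
])

```text
time: 32.2
tool_pos: [0.5354, 0.1614, -0.0035]
tool_rot: [0.695, 0.719, 0.0, 0.0]
contact_force: [0.2, -0.3, -0.1]
width: 0.0379
grip_force: 30.3
```

Call:
jog_arm([
  {"linear":[0,0,0.8],"turn":0,"hand":0},
  {"linear":[0,0,0.5],"turn":0,"hand":0},
  {"linear":[0,0,0],"turn":0,"hand":0},
])

```text
time: 32.5
tool_pos: [0.5354, 0.1614, -0.0043]
tool_rot: [0.695, 0.719, 0.001, 0.0]
contact_force: [-2.5, -1.4, 9.6]
width: 0.0378
grip_force: 31.3
```

Call:
jog_arm([
  {"linear":[0,0,0],"turn":0,"hand":65},
  {"linear":[0,0,0],"turn":0,"hand":65},
  {"linear":[0,0,-10],"turn":0,"hand":65},
  {"linear":[0,0,-45],"turn":0,"hand":65},
  {"linear":[0,0,-50],"turn":0,"hand":65},
])

```text
time: 33.0
tool_pos: [0.5337, 0.1607, 0.1]
tool_rot: [0.695, 0.719, -0.002, -0.001]
contact_force: [1.2, 1.2, 0.4]
width: 0.0555
grip_force: 0.0
```

```bash
python3 - <<'E'
from h import *
go(.557,-.114,.11,.035)
im,_=cams.snapshot('side');cv2.imwrite('pics/s6.png',cv2.resize(im[100:350,200:450],None,fx=2.2,fy=2.2)[:,:,::-1])
E
```

```text
t 33.0 pos [0.5337 0.1607 0.1   ] yaw -1.536 shift mm [-275.3   13.7   -9.7] w 0.0555 q7 -0.09 tilt [-0.003 -0.002]
turn 1.57
```

View pics/s6.png

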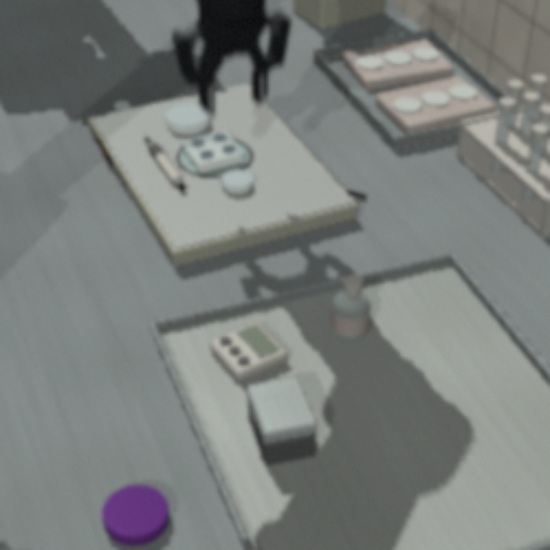

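The large dish, four-well dish, small dish and pipettor sit correctly on the plate. Only the bottle remains.

Call:
jog_arm([
  {"linear":[-46,2,0],"turn":0,"hand":100},
  {"linear":[-46,2,0],"turn":0,"hand":100},
  {"linear":[-46,2,0],"turn":0,"hand":100},
  {"linear":[-46,2,0],"turn":0,"hand":100},
  {"linear":[-46,2,0],"turn":0,"hand":100},
])

```text
time: 33.55
tool_pos: [0.5531, -0.0701, 0.1003]
tool_rot: [0.695, 0.719, 0.0, 0.0]
contact_force: [0.9, -0.4, -0.1]
width: 0.0851
grip_force: 0.0
```

Call:
jog_arm([
  {"linear":[-44,2,0],"turn":0,"hand":100},
  {"linear":[0,0,0],"turn":-0.145,"hand":100},
  {"linear":[0,0,0],"turn":-0.145,"hand":100},
  {"linear":[0,0,0],"turn":-0.145,"hand":100},
  {"linear":[0,0,0],"turn":-0.145,"hand":100},
])

```text
time: 34.05
tool_pos: [0.5565, -0.1126, 0.1001]
tool_rot: [0.457, 0.889, -0.0, 0.0]
contact_force: [0.4, -0.5, 0.5]
width: 0.0852
grip_force: 0.0
```

Call:
jog_arm([
  {"linear":[0,0,0],"turn":-0.145,"hand":100},
  {"linear":[0,0,0],"turn":-0.145,"hand":100},
  {"linear":[0,0,0],"turn":-0.145,"hand":100},
  {"linear":[0,0,0],"turn":-0.145,"hand":100},
  {"linear":[0,0,0],"turn":-0.145,"hand":100},
])

```text
time: 34.55
tool_pos: [0.5565, -0.1125, 0.1001]
tool_rot: [0.112, 0.994, -0.0, 0.0]
contact_force: [-1.3, 0.2, -0.0]
width: 0.085
grip_force: 0.0
```

Call:
jog_arm([
  {"linear":[0,0,0],"turn":-0.145,"hand":100},
  {"linear":[0,0,0],"turn":-0.12,"hand":100},
  {"linear":[0,0,0],"turn":0,"hand":100},
])

```text
time: 34.85
tool_pos: [0.5565, -0.1126, 0.1001]
tool_rot: [-0.018, 1.0, -0.0, 0.0]
contact_force: [-0.4, -0.5, -0.1]
width: 0.0857
grip_force: 0.0
```

```bash
python3 - <<'E'
from h import *
go(.557,-.114,-.025,.035)
for c in('top','side'):
    cams.snapshot(c);print(cams.pinpoint(c,'medium_bottle')[:2])
E
```

```text
t 34.85 pos [ 0.5565 -0.1126  0.1001] yaw 0.035 shift mm [ -0.4  -1.3 125.1] w 0.0857 q7 1.68 tilt [ 0. -0.]
turn 0.0
[]
[{'position': [0.5598, -0.1173, 0.004], 'p': 0.64}]
```

Call:
jog_arm([
  {"linear":[-1,-2,35],"turn":0,"hand":100},
  {"linear":[0,0,35],"turn":0,"hand":100},
  {"linear":[0,0,30],"turn":0,"hand":100},
  {"linear":[0,0,15],"turn":0,"hand":100},
  {"linear":[0,0,8],"turn":0,"hand":100},
])

```text
time: 35.55
tool_pos: [0.5567, -0.114, -0.025]
tool_rot: [-0.016, 1.0, 0.0, -0.001]
contact_force: [-0.8, -0.1, -0.2]
width: 0.0853
grip_force: 0.0
```

Call:
jog_arm([
  {"linear":[0,0,0],"turn":0,"hand":0},
  {"linear":[0,0,0],"turn":0,"hand":0},
  {"linear":[0,0,0],"turn":0,"hand":0},
  {"linear":[0,0,0],"turn":0,"hand":0},
  {"linear":[0,0,0],"turn":0,"hand":0},
])

```text
time: 36.05
tool_pos: [0.5586, -0.1144, -0.0221]
tool_rot: [-0.017, 1.0, -0.0, 0.001]
contact_force: [-0.5, 0.0, 7.5]
width: 0.039
grip_force: 30.4
```

Call:
jog_arm([
  {"linear":[0,0,-10],"turn":0,"hand":0},
  {"linear":[0,0,-30],"turn":0,"hand":0},
  {"linear":[0,0,-40],"turn":0,"hand":0},
  {"linear":[0,0,-45],"turn":0,"hand":0},
  {"linear":[0,0,0],"turn":0,"hand":0},
])

```text
time: 36.55
tool_pos: [0.5614, -0.1148, 0.1082]
tool_rot: [-0.017, 1.0, -0.001, 0.005]
contact_force: [0.3, -0.0, -1.3]
width: 0.0388
grip_force: 30.6
```

```bash
python3 - <<'E'
from h import *
go(.6105,.2402,.1,.035)
E
```

```text
t 36.55 pos [ 0.5614 -0.1148  0.1082] yaw 0.034 shift mm [-61.  353.2   8. ] w 0.0388 q7 1.68 tilt [ 0.01  -0.002]
turn -0.001
```

Call:
jog_arm([
  {"linear":[-7.5,43,0],"turn":0,"hand":0},
  {"linear":[-7.5,43,0],"turn":0,"hand":0},
  {"linear":[-7.5,43,0],"turn":0,"hand":0},
  {"linear":[-7.5,43,0],"turn":0,"hand":0},
  {"linear":[-7.5,43,0],"turn":0,"hand":0},
])

```text
time: 37.05
tool_pos: [0.5875, 0.1036, 0.1017]
tool_rot: [-0.017, 1.0, -0.0, -0.0]
contact_force: [0.8, 0.1, -0.3]
width: 0.0389
grip_force: 30.6
```

Call:
jog_arm([
  {"linear":[-7.5,43,0],"turn":0,"hand":0},
  {"linear":[-7.5,43,0],"turn":0,"hand":0},
  {"linear":[-7.5,43,0],"turn":0,"hand":0},
  {"linear":[0,8,0],"turn":0,"hand":0},
  {"linear":[0,0,0],"turn":0,"hand":0},
])

```text
time: 37.55
tool_pos: [0.6045, 0.2423, 0.1012]
tool_rot: [-0.019, 1.0, 0.0, -0.001]
contact_force: [-0.3, -1.3, -1.1]
width: 0.0389
grip_force: 30.6
```

Call:
jog_arm([
  {"linear":[0,0,0],"turn":0,"hand":0},
  {"linear":[0,0,0],"turn":0,"hand":0},
])

```text
time: 37.75
tool_pos: [0.6059, 0.237, 0.1016]
tool_rot: [-0.016, 1.0, -0.001, -0.0]
contact_force: [-0.3, -0.6, -0.9]
width: 0.0389
grip_force: 30.6
```

```bash
python3 - <<'E'
from h import *
go(.6105,.2402,.003,.035)
E
```

```text
t 37.75 pos [0.6059 0.237  0.1016] yaw 0.031 shift mm [-4.7  3.2 98.6] w 0.0389 q7 1.11 tilt [-0.    -0.002]
turn -0.004
```

Call:
jog_arm([
  {"linear":[-4.5,3,30],"turn":0,"hand":0},
  {"linear":[0,0,40],"turn":0,"hand":0},
  {"linear":[0,0,20],"turn":0,"hand":0},
  {"linear":[0,0,5],"turn":0,"hand":0},
  {"linear":[0,0,1.5],"turn":0,"hand":0},
])

```text
time: 38.25
tool_pos: [0.6102, 0.2414, 0.005]
tool_rot: [-0.016, 1.0, -0.0, -0.0]
contact_force: [1.1, -0.4, -0.0]
width: 0.0385
grip_force: 30.6
```

Call:
jog_arm([
  {"linear":[0,0,0.8],"turn":0,"hand":0},
  {"linear":[0,0,0.5],"turn":0,"hand":0},
  {"linear":[0,0,0],"turn":0,"hand":0},
  {"linear":[0,0,0],"turn":0,"hand":0},
])

```text
time: 38.65
tool_pos: [0.6104, 0.243, 0.0046]
tool_rot: [-0.017, 1.0, 0.0, 0.001]
contact_force: [-0.1, 0.7, -0.9]
width: 0.0389
grip_force: 30.6
```

Call:
jog_arm([
  {"linear":[0,0,0.8],"turn":0,"hand":0},
  {"linear":[0,0,0.6],"turn":0,"hand":0},
  {"linear":[0,0,0.3],"turn":0,"hand":0},
  {"linear":[0,0,0],"turn":0,"hand":0},
])

```text
time: 39.05
tool_pos: [0.6102, 0.2429, 0.0029]
tool_rot: [-0.017, 1.0, 0.0, 0.0]
contact_force: [-1.8, -0.9, 6.3]
width: 0.0387
grip_force: 31.3
```

Call:
jog_arm([
  {"linear":[0,0,0],"turn":0,"hand":80},
  {"linear":[0,0,0],"turn":0,"hand":80},
  {"linear":[0,0,0],"turn":0,"hand":80},
  {"linear":[0,0,-10],"turn":0,"hand":80},
  {"linear":[0,0,-30],"turn":0,"hand":80},
])

```text
time: 39.55
tool_pos: [0.608, 0.242, 0.0401]
tool_rot: [-0.017, 1.0, -0.001, -0.003]
contact_force: [0.3, 0.5, 0.6]
width: 0.0682
grip_force: 0.0
```

Call:
jog_arm([
  {"linear":[0,0,-45],"turn":0,"hand":80},
  {"linear":[0,0,-45],"turn":0,"hand":80},
  {"linear":[0,-45,0],"turn":0,"hand":80},
  {"linear":[0,-45,0],"turn":0,"hand":80},
  {"linear":[0,-45,0],"turn":0,"hand":80},
])

```text
time: 40.05
tool_pos: [0.6148, 0.1067, 0.1334]
tool_rot: [-0.018, 1.0, 0.0, 0.001]
contact_force: [0.3, -1.3, 0.3]
width: 0.0682
grip_force: 0.0
```

Call:
jog_arm([
  {"linear":[0,-45,0],"turn":0,"hand":80},
  {"linear":[0,-45,0],"turn":0,"hand":80},
  {"linear":[0,-45,0],"turn":0,"hand":80},
  {"linear":[0,-45,0],"turn":0,"hand":80},
  {"linear":[0,0,0],"turn":0,"hand":80},
])

```text
time: 40.55
tool_pos: [0.6202, -0.0821, 0.1327]
tool_rot: [-0.012, 1.0, -0.003, 0.0]
contact_force: [0.6, -0.3, 0.9]
width: 0.0682
grip_force: 0.0
```

```bash
python3 - <<'E'
from h import *
P=np.array([.5325,.2375]);c,s=np.cos(.035),np.sin(.035);R=np.array([[c,-s],[s,c]])
for cam in('top','side'):
    im,_=cams.snapshot(cam)
    for n in ['four_well_dish','large_dish','small_dish','medium_bottle','pipettor']:
        for q in cams.pinpoint(cam,n):
            x=np.array(q['position'])
            if x[1]>.05: print(cam,n,round(q['p'],2),np.round(R.T@(x[:2]-P),3),round(x[2],3))
    print([r for n,z in(('four_well_dish',.043),('pipettor',.037)) for r in rect(cam,n,z)[:1]])
    if cam=='top': a=cv2.resize(im[165:285,105:275],(800,565))
cv2.imwrite('pics/end.png',a[:,:,::-1])
E
```

```text
top four_well_dish 0.65 [ 0. -0.] 0.028
top four_well_dish 0.27 [-0.     0.087] 0.027
top large_dish 0.81 [0.003 0.083] 0.025
top large_dish 0.57 [-0.    -0.002] 0.031
top large_dish 0.34 [-0.001 -0.076] 0.027
top small_dish 0.48 [ 0.001 -0.079] 0.029
top medium_bottle 0.72 [0.075 0.003] 0.027
top pipettor 0.73 [-0.069  0.004] 0.026
[(0.85, [529.0, 238.0, 66.0, 67.0, 1.0], 'pca', np.float64(-127.8)), (0.76, [463.0, 248.0, 11.0, 114.0, 4.0], 'pca', np.float64(92.4))]
side four_well_dish 0.64 [-0.003 -0.001] 0.032
side large_dish 0.82 [-0.001  0.09 ] 0.03
side small_dish 0.63 [ 0.001 -0.077] 0.024
side medium_bottle 0.84 [0.077 0.004] 0.026
side pipettor 0.5 [-0.067  0.004] 0.027
[(0.89, [529.0, 227.0, 71.0, 84.0, 0.0], 'pca', np.float64(-97.5)), (0.44, [466.0, 231.0, 17.0, 121.0, 2.0], 'pca', np.float64(-89.1))]
```

View pics/end.png

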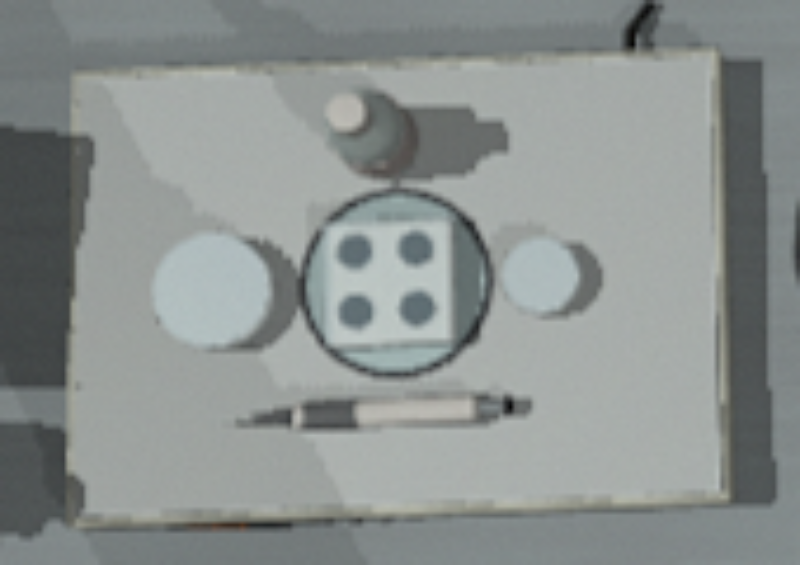

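The picture shows the four-well dish square on the window, with the large dish left, the small dish right, the bottle upright behind and the pipettor crosswise in front. All measured positions are within tolerance, so I'll hand in.

```bash
python3 -c "
from cell import bot
print(bot.job_done())"
```

```text
the job is handed in; nothing more can be done
None
```

All five pieces are on the warming plate within tolerance by the final camera check, the tip box and timer were left where they stood, and the job was handed in at about 41 s; no verdict was returned.

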